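# Hold a tester pen on the sprung battery contact of an opened handset

## Robot

A 6-joint arm with a two-finger parallel gripper is mounted at the origin on the work surface. World frame = base frame: x ahead of the robot, y to its left, z up, the work surface at z = 0. Lengths are in m, angles in rad, forces in N, time in s.
With the tool pointing down it reaches from about 0.35 to 0.775 m from the base axis. Payload 5.5 kg.
Tool frame: the origin (TCP) lies midway between the tips of the shut fingers; the grasp point (between the pads) lies 19 mm behind it (env.hold_point_z is the distance from the TCP to the grasp point, in m); z points along the fingers, y is the line along which they close (so a half turn about z gives the same grasp; the last joint's range is limited). The gripper opens to 85 mm and grips with 20 to 120 N. Pads are 22 mm wide; open, the fingers measure 114 mm over their backs; the gripper's body (76 mm by 85 mm) begins 54 mm behind the grasp point. The pads swing forward as they close: fully open they stand 13 mm farther back than shut.
Start: joints at [1.048, 0.313, 0.046, 1.304, 0, 1.431], TCP at [0.215, 0.533, 0.231] pointing down, gripper open.
Joint ranges: [-2.76, 2.76], [-0.86, 1.69], [-1.03, 1.26], [-2.2, 2.34], [-1.47, 1.5], [-3.14, 3.14]. Speed limits (rad/s): [2.57, 2.57, 3.14, 3.14, 3.14, 3.14].

## Interface

Orientations are given as a unit quaternion [w, x, y, z].
In Python, from workcell import env, read_camera gives the robot as it stands. The module is installed in compiled form; this text tells all that it offers.
- The arm moves only by the tool carry_out, never from a script. Its argument "moves" is a list of rows, each an object of numbers: "tx", "ty", "tz": the shift along the world's x, y, z in cm; "wx", "wy", "wz": the turn, a rotation vector about the world's x, y, z in rad; "claw": the closure, from -1 (fully open) to 1 (shut). A call has 1 to 8 rows; each row shifts and turns the commanded pose from where the row before left it; what a row does not reach is not made up. A row lasts 1/8 s, in which the tool goes at most 62.5 mm and 10.7 degrees, less where a joint would pass 70% of its speed; a pose out of reach is approached as far as the arm can. A call is refused whole if a number of a shift passes 6.25 or a number of a turn 0.188, either way. A call with a gripper value outside its range is refused whole. The fingers move at their own pace and stop on an object; "newtons" is the grip in N (left out, the last holds). Time passes only in rows, so rows that do not move let the fingers close. It gives the time, the measured TCP pose, the force, the opening and the grip force at its end, in the units of the state.
- env.get_state(): the state, without advancing time (a new reading comes with each control period).
- read_camera(name): name is "side" or "top"; returns a dict with "image" (384x512x3 uint8, blue, green, red), "z_map" (384x512 float32, m along the optical axis (not along the pixel's ray), 0 where there is no reading), "fx", "fy", "cx", "cy" (pixels), "camera_from_world" (4x4, takes a point from world to camera coordinates). Camera axes: x right, y down, z forward; pixel columns grow to the right and rows downward; lengths in m; the calibration is good to about 2 mm. A picture is of the moment at which its call begins.
- env.hand_in(): hands the job in; it is judged then, once.
The state is a dict: "clock": time; "joint_pos": joint angles; "qvel": joint speeds; "tau": joint torques, N m; "tcp_pos": TCP position; "orientation": TCP orientation; "wrist_force": force on the tool from outside, world axes, zero at the start; "ft_torque": the same for the moment, N m; "finger_gap": finger opening in m; "grip_force": force on a finger pad.
Only numpy, scipy, OpenCV 4.12 (cv2) and the standard library are available. Lean on these libraries where they do the work, as an engineer would, in place of code of your own. Each camera call takes 0.05 s, during which the arm holds its last target. There are 200 camera calls.

## Task

Take the tester pen out of its stand and put its thin metal tip into the round opening in the floor of the handset's battery bay (the other two openings are square), onto the sprung contact inside. Finish holding it there in the gripper, square to the sloping battery-bay floor, pressing lightly so that the contact gives by about half its travel, neither barely touched nor driven to the bottom. Leave everything else on the mat where it is; the program ends while still holding and pressing, nothing is put down.

Things in the scene. Friction and masses are not known exactly. Their poses are not given: they have to be found in the camera images.
- tester: Rigid pen, about 50 g, upright in the stand, tip down. 145 mm long: steel tip 5 mm across, 31 mm long, then a cone to a round grey handle 16 mm across (39 to 145 mm from the tip). Origin: centre of the tip's end; z along the pen from tip to handle. In the stand its tip end is 10 mm, the handle's top 155 mm above the table; it can lean up to 2 degrees.
- stand: Fixed black block 64 x 64 x 85 mm high on a foot 90 x 90 x 8 mm, with an upright round bore 17.5 mm across, 75 mm deep, at its centre. 70 mm of the pen's handle show above it; the pen is clear of it when lifted 75 mm. Origin: centre of the underside, z up.
- unit: Fixed silver-grey handset 171 x 100 x 34 mm, back up on a rest sloping 0.26 rad. Origin: centre of the rest's underside, z up, x to the raised end. Open bay 80 x 78 mm, floor 18 mm below the rim; in the floor one round opening 12 mm across (raised end, +y side) and two square ones 12 mm wide. Top about 90 mm above the table. Contact at rest at (0.0245, 0.020, 0.0507) m.
- contact_top (a point): Centre of the top face of the sprung contact, a flat brass disc 10 mm across in the round opening, at rest 6 mm below the bay floor (24 mm below the bay's rim). Moves with the contact. z axis: square to the bay floor, out of it (15 degrees from vertical, leaning to the unit's -x); x and y along the floor.
- contact (a joint): How far the sprung contact is pressed down along its axis, m: 0 at rest, at most 0.008. Its spring takes 0.5 N to start, then 0.5 N per mm (2.5 N at 4 mm, 4.5 N at the bottom).
- cover: battery cover, silver-grey plate 70 x 74 x 4 mm, lying beside the handset; leave alone. Origin: centre of its underside.
- cell_a: battery cell, upright cylinder 14 mm across, 50 mm tall, near the stand; leave alone. Origin: centre of its underside.
- cell_b: battery cell like cell_a, on the other side of the stand; leave alone. Origin: centre of its underside.
- tape: roll of tape lying flat, 64 mm across, 18 mm high; leave alone. Origin: centre of its underside.
- dish: steel screw dish, 80 mm across, 25 mm high; leave alone. Origin: centre of its underside.
- driver: screwdriver lying on the mat, 160 mm long; leave alone. Origin: centre of its underside.
- tweezers: steel tweezers lying on the mat, 110 mm long; leave alone. Origin: centre of its underside.
Not all that is in view belongs to the job. What is shaped like the unit but green, pink or turquoise is not meant.

How it is judged:
By the outcome, as a careful person would: the job done as asked, in the order asked, and still so for the second after the job is handed in, while the arm keeps its last pose, push and grip.
It also fails if it takes over 45 s, if anything falls off the work surface, if the arm or the gripper's body presses on something with over 40 N, if the wrist force passes 120 N, or if a joint passes its speed limit or range.

## Working session

There is one attempt and no reset: what is moved stays moved. The work goes in short steps, Python scripts to look and compute and a tool call to move; the robot and the scene stay as the last step left them, time stands still between calls to the robot, and variables do not carry over. Pictures are saved under pics/ and viewed, at most 10 in all, crops included, and the job is handed in when it is done.

Besides the shell and the picture viewer there is one more tool, called after "Emit:" as name([rows], argument=value, ...), one row to a line, values as JSON. carry_out: Moves the arm, as the interface text tells. Its arguments: {"type":"object","properties":{"moves":{"type":"array","items":{"type":"object","properties":{"tx":{"type":"number"},"ty":{"type":"number"},"tz":{"type":"number"},"wx":{"type":"number"},"wy":{"type":"number"},"wz":{"type":"number"},"claw":{"type":"number"}}}},"newtons":{"type":"number"}},"required":["moves"]}

```bash
mkdir -p pics; cat > h.py <<'E'
import numpy as np, cv2
from workcell import env, read_camera
def P(c,u,v,z=None):
    "pixel -> world by depth, or on plane z"
    T=np.linalg.inv(c['camera_from_world']); d=np.array([(u-c['cx'])/c['fx'],(v-c['cy'])/c['fy'],1.])
    if z is None: return T[:3,:3]@(d*c['z_map'][int(round(v)),int(round(u))])+T[:3,3]
    r=T[:3,:3]@d; return T[:3,3]+r*(z-T[2,3])/r[2]
def cloud(c):
    T=np.linalg.inv(c['camera_from_world']); v,u=np.mgrid[:384,:512]; z=c['z_map']
    p=np.stack([(u-c['cx'])/c['fx']*z,(v-c['cy'])/c['fy']*z,z],-1)
    return p@T[:3,:3].T+T[:3,3]
def proj(c,p):
    q=c['camera_from_world']@np.r_[p,1]; return c['fx']*q[0]/q[2]+c['cx'],c['fy']*q[1]/q[2]+c['cy']
E
python3 - <<'E'
from h import *
for n in('top','side'):
    c=read_camera(n); cv2.imwrite(f'pics/{n}0.png',c['image'])
    print(n,c['fx'],np.linalg.inv(c['camera_from_world']).round(3))
print(env.get_state(),env.hold_point_z)
E
```

```text
top 483.734253334088 [[-0.009 -0.998  0.058  0.421]
 [-1.     0.01   0.011 -0.028]
 [-0.011 -0.058 -0.998  1.619]
 [ 0.     0.     0.     1.   ]]
side 437.0290404748048 [[ 0.724 -0.39   0.569 -0.174]
 [-0.69  -0.419  0.591 -0.726]
 [ 0.008 -0.82  -0.572  0.761]
 [ 0.     0.     0.     1.   ]]
{'clock': 0.1, 'joint_pos': array([1.04840029e+00, 3.13959538e-01, 4.50932094e-02, 1.30361831e+00,
       1.92076564e-05, 1.43121146e+00]), 'qvel': array([-0.00090116, -0.00056653,  0.00394365, -0.00073992,  0.0007398 ,
        0.00154649]), 'tau': array([ 1.82124579e-03, -4.81724381e+01,  2.99244976e+01,  1.27611944e-02,
       -2.29345815e-04,  2.18484371e-05]), 'tcp_pos': array([0.2145422 , 0.53297798, 0.23047883]), 'orientation': array([-2.83416819e-04,  1.90238940e-01,  9.81737456e-01, -7.95216591e-04]), 'wrist_force': array([-0.51093723, -0.08484649, -0.28957041]), 'ft_torque': array([-0.00319773,  0.03540449,  0.02464734]), 'grip_force': 0.0, 'finger_gap': 0.08508525768734981} 0.0187
```

View pics/top0.png

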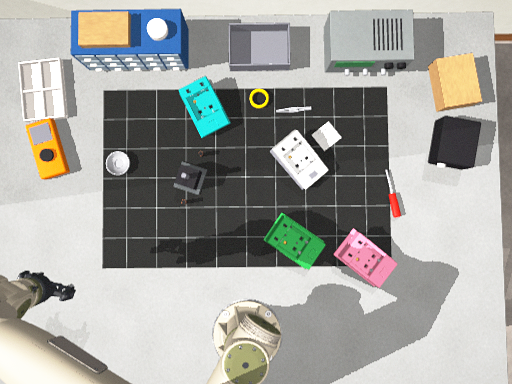

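View pics/side0.png

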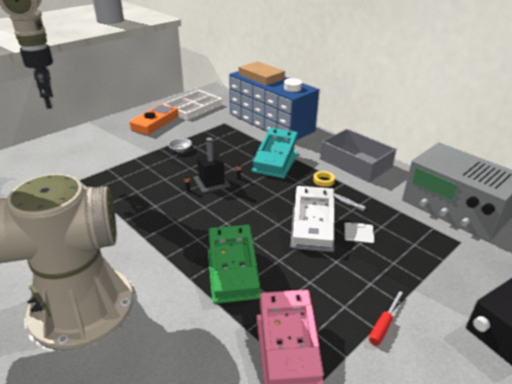

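The top view shows the silver handset at about (299,160), the stand with the pen at (190,178) and the cells at (201,153) and (183,201). In the side view the handset is at (315,218) and the pen at (210,150). I'll crop in on the handset and the stand.

```bash
python3 - <<'E'
from h import *
t=read_camera('top'); s=read_camera('side')
def crop(c,u,v,w,h,k): return cv2.resize(c['image'][v:v+h,u:u+w],None,fx=k,fy=k,interpolation=cv2.INTER_CUBIC)
a=crop(t,260,120,80,75,5); b=crop(t,160,140,80,75,5)
d=crop(s,275,165,80,100//4*3,5); e=crop(s,170,120,80,75,5)
im=np.vstack([np.hstack([a,b]),np.hstack([d,e])]); im=cv2.resize(im,(800,750)); im=cv2.resize(im,(640,600),interpolation=cv2.INTER_AREA)
cv2.imwrite('pics/crop.png',im)
# handle/stand clouds
for n,c in(('t',t),('s',s)):
    X=cloud(c); ok=c['z_map']>0
    r=ok&(X[...,2]>.095)&(X[...,2]<.17)&(abs(X[...,0]-.45)<.12)&(abs(X[...,1]-.155)<.12)
    v,u=np.nonzero(r); print(n,'pen',r.sum(),X[r].mean(0).round(4) if r.any() else 0,X[r][:,2].max() if r.any() else 0)
    for z0 in(.1,.12,.14,.153):
        q=r&(abs(X[...,2]-z0)<.01); print(z0,q.sum(),X[q].mean(0).round(4),np.ptp(X[q],0).round(4))
    r=ok&(abs(X[...,2]-.085)<.005)&(abs(X[...,0]-.45)<.08)&(abs(X[...,1]-.14)<.08)
    print('standtop',r.sum(),X[r].min(0),X[r].max(0),cv2.minAreaRect(X[r][:,:2].astype(np.float32)))
    g=c['image'].astype(int); w=ok&(g.min(2)>120)&(np.ptp(g,axis=2)<30)&(X[...,2]>.03)&(X[...,2]<.12)&(abs(X[...,0]-.48)<.15)&(abs(X[...,1]+.12)<.15)
    print('unit',w.sum(),X[w].min(0),X[w].max(0),cv2.minAreaRect(X[w][:,:2].astype(np.float32)))
E
```

```text
t pen 38 [0.5193 0.1844 0.1405] 0.1609500254899412
0.1 6 [0.5138 0.181  0.1004] [0.0411 0.0191 0.0111]
0.12 4 [0.5182 0.1809 0.1225] [0.0097 0.0027 0.0187]
0.14 6 [0.5213 0.1824 0.139 ] [0.0145 0.0098 0.0176]
0.153 24 [0.5208 0.1863 0.1545] [0.0158 0.0152 0.0121]
standtop 174 [0.48225678 0.15293044 0.08002895] [0.52988596 0.2196735  0.08990171] ((0.5062240362167358, 0.18651175498962402), (0.06659229099750519, 0.047592245042324066), 89.30754852294922)
unit 1465 [ 0.47992341 -0.26637881  0.0305255 ] [ 0.62999667 -0.08684765  0.09507159] ((0.5750460624694824, -0.17711466550827026), (0.171145498752594, 0.10056187957525253), 39.53120803833008)
s pen 103 [0.5149 0.1825 0.1277] 0.15659735822923027
0.1 22 [0.5139 0.1826 0.101 ] [0.0143 0.0153 0.0132]
0.12 32 [0.514  0.1819 0.1194] [0.0125 0.014  0.0199]
0.14 33 [0.5157 0.1821 0.1406] [0.0143 0.0149 0.0194]
0.153 30 [0.5164 0.1835 0.1507] [0.0151 0.0145 0.013 ]
standtop 170 [0.4764606  0.15009067 0.08006651] [0.52998921 0.21976522 0.08986754] ((0.5057019591331482, 0.18694370985031128), (0.06850843876600266, 0.053132474422454834), 83.20035552978516)
unit 1932 [ 0.47616109 -0.26937591  0.03023645] [ 0.62996415 -0.0923288   0.09019229] ((0.5687307119369507, -0.17923606932163239), (0.16852323710918427, 0.09827675670385361), 39.71276092529297)
```

View pics/crop.png

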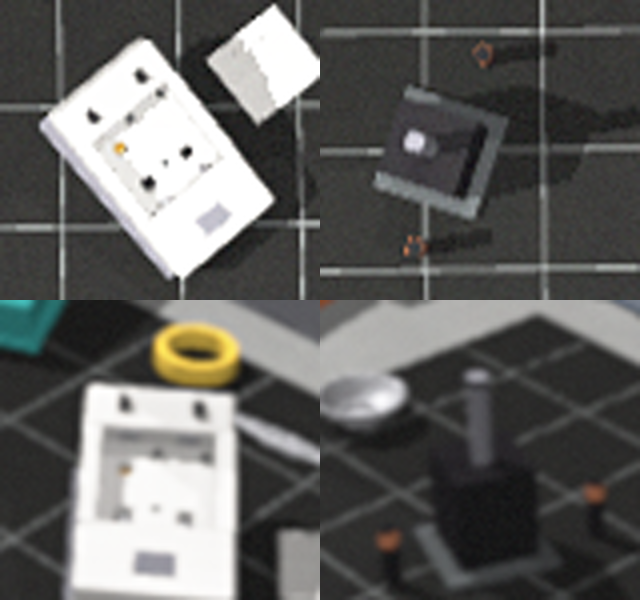

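The crops show the brass contact in the round opening at about top (290,157) and side (306,207.5). The pen stands upright with clear sides, and the cells are off on the ±x sides.

```bash
cat >> h.py <<'E'
def brass(c,u0,v0,k=7):
    g=c['image'][v0-k:v0+k+1,u0-k:u0+k+1].astype(float)
    w=np.clip(g[...,2]-g[...,0]-25,0,None); v,u=np.mgrid[v0-k:v0+k+1,u0-k:u0+k+1]
    return (u*w).sum()/w.sum(),(v*w).sum()/w.sum(),(w>0).sum()
def ray(c,u,v):
    T=np.linalg.inv(c['camera_from_world']); r=T[:3,:3]@np.array([(u-c['cx'])/c['fx'],(v-c['cy'])/c['fy'],1.]); return T[:3,3],r/np.linalg.norm(r)
def tri(*rs):
    A=sum(np.eye(3)-np.outer(d,d) for o,d in rs); b=sum((np.eye(3)-np.outer(d,d))@o for o,d in rs); return np.linalg.solve(A,b)
E
python3 - <<'E'
from h import *
t=read_camera('top'); s=read_camera('side')
bt=brass(t,290,157); bs=brass(s,306,207); print(bt,bs)
print('plane',P(t,*bt[:2],.0507),P(s,*bs[:2],.0507),'tri',tri(ray(t,*bt[:2]),ray(s,*bs[:2])))
# unit top plane & edges
for n,c in(('t',t),('s',s)):
    X=cloud(c); g=c['image'].astype(int)
    w=(c['z_map']>0)&(g.min(2)>100)&(np.ptp(g,axis=2)<30)&(X[...,2]>.025)&(X[...,2]<.12)&(abs(X[...,0]-.56)<.13)&(abs(X[...,1]+.178)<.13)
    x=X[w]; A=np.c_[x[:,:2],np.ones(len(x))]; k=np.ones(len(x),bool)
    for _ in range(8):
        p=np.linalg.lstsq(A[k],x[k,2],rcond=None)[0]; r=x[:,2]-A@p; k=(r>-.002)&(r<.006) if _<4 else abs(r)<.003
    print(n,'plane',p,'slope',np.arctan(np.hypot(*p[:2])),'yaw',np.arctan2(p[1],p[0]),k.sum())
    y=x[k]; rc=cv2.minAreaRect(y[:,:2].astype(np.float32)); print(rc)
    cv2.imwrite
    # predicted contact from face centre: unit centre (origin) yaw
    for yaw in (np.deg2rad(rc[2]),):
        a,b=np.cos(yaw),np.sin(yaw); print('face ctr->contact offset', np.array(rc[0])+[a*.0245-b*.02,b*.0245+a*.02])
# pen top, from images: bright top disk in top view; axis
    L=P(t,160+103,140+35,.155) 
g=t['image'][165:190,180:205].astype(int).max(2); v,u=np.nonzero(g>150); 
print('pen top px',u.mean()+180,v.mean()+165,len(u),P(t,u.mean()+180,v.mean()+165,.155))
E
```

```text
(np.float64(289.4098101265823), np.float64(156.54430379746836), np.int64(11)) (np.float64(305.8695652173913), np.float64(207.43478260869566), np.int64(6))
plane [ 0.5829076  -0.14381454  0.0507    ] [ 0.58267257 -0.14326574  0.0507    ] tri [ 0.58269596 -0.14359545  0.05088946]
t plane [ 0.19944598  0.1595947  -0.01760595] slope 0.2500912908629044 yaw 0.6748568447401273 596
((0.5726945400238037, -0.1792203187942505), (0.1645832657814026, 0.10047782957553864), 39.73638153076172)
face ctr->contact offset [ 0.57874976 -0.14817866]
s plane [ 0.20315768  0.1679525  -0.01909145] slope 0.2577302692113448 yaw 0.6908167125297694 1109
((0.5676007866859436, -0.18008121848106384), (0.16774338483810425, 0.09771731495857239), 39.70027542114258)
face ctr->contact offset [ 0.57367557 -0.14904339]
pen top px 183.1 175.05 20 [0.51909294 0.18743728 0.155     ]
```

Emit:
carry_out([
  {"tx":2.5,"ty":-2.9,"claw":-1},
  {"tx":2.5,"ty":-2.9},
  {"tx":2.5,"ty":-2.9},
  {"tx":2.5,"ty":-2.9},
  {"tx":2.5,"ty":-2.9},
  {"tx":2.5,"ty":-2.9},
  {"tx":2.5,"ty":-2.9},
  {"tx":2.5,"ty":-2.9},
], newtons=60)

```text
invalid input at $.moves[0]: expected keys tx, ty, tz, wx, wy, wz, claw
```

Emit:
carry_out([
  {"tx":2.6,"ty":-2.9},
  {"tx":2.6,"ty":-2.9},
  {"tx":2.6,"ty":-2.9},
  {"tx":2.7,"ty":-2.6},
  {},
  {},
])

```text
invalid input at $.moves[0]: expected keys tx, ty, tz, wx, wy, wz, claw
```

Emit:
carry_out([
  {"tx":2.5,"ty":-2.9,"tz":0,"wx":0,"wy":0,"wz":0,"claw":-1},
  {"tx":2.5,"ty":-2.9,"tz":0,"wx":0,"wy":0,"wz":0,"claw":-1},
  {"tx":2.5,"ty":-2.9,"tz":0,"wx":0,"wy":0,"wz":0,"claw":-1},
  {"tx":2.5,"ty":-2.9,"tz":0,"wx":0,"wy":0,"wz":0,"claw":-1},
  {"tx":2.5,"ty":-2.9,"tz":0,"wx":0,"wy":0,"wz":0,"claw":-1},
  {"tx":2.5,"ty":-2.9,"tz":0,"wx":0,"wy":0,"wz":0,"claw":-1},
  {"tx":2.5,"ty":-2.9,"tz":0,"wx":0,"wy":0,"wz":0,"claw":-1},
  {"tx":2.5,"ty":-2.9,"tz":0,"wx":0,"wy":0,"wz":0,"claw":-1},
], newtons=60)

```text
clock: 1.3
tcp_pos: [0.4155, 0.3004, 0.2314]
orientation: [0.0, 0.19, 0.982, 0.0]
wrist_force: [-0.0, -0.4, 0.0]
finger_gap: 0.0851
grip_force: 0.0
```

Emit:
carry_out([
  {"tx":2.6,"ty":-2.9,"tz":0,"wx":0,"wy":0,"wz":0,"claw":-1},
  {"tx":2.6,"ty":-2.9,"tz":0,"wx":0,"wy":0,"wz":0,"claw":-1},
  {"tx":2.6,"ty":-2.9,"tz":0,"wx":0,"wy":0,"wz":0,"claw":-1},
  {"tx":2.7,"ty":-2.6,"tz":0,"wx":0,"wy":0,"wz":0,"claw":-1},
  {"tx":0,"ty":0,"tz":0,"wx":0,"wy":0,"wz":0,"claw":-1},
  {"tx":0,"ty":0,"tz":0,"wx":0,"wy":0,"wz":0,"claw":-1},
])

```text
clock: 2.05
tcp_pos: [0.5194, 0.1884, 0.2311]
orientation: [-0.0, 0.19, 0.982, 0.0]
wrist_force: [-0.9, -0.0, 0.3]
finger_gap: 0.0855
grip_force: 0.0
```

Emit:
carry_out([
  {"tx":0,"ty":-0.1,"tz":-3,"wx":0,"wy":0,"wz":0,"claw":-1},
  {"tx":0,"ty":0,"tz":-3.5,"wx":0,"wy":0,"wz":0,"claw":-1},
  {"tx":0,"ty":0,"tz":-3.5,"wx":0,"wy":0,"wz":0,"claw":-1},
  {"tx":0,"ty":0,"tz":-2.8,"wx":0,"wy":0,"wz":0,"claw":-1},
  {"tx":0,"ty":0,"tz":0,"wx":0,"wy":0,"wz":0,"claw":-1},
  {"tx":0,"ty":0,"tz":0,"wx":0,"wy":0,"wz":0,"claw":-0.3},
])

```text
clock: 2.8
tcp_pos: [0.52, 0.1882, 0.1045]
orientation: [0.001, 0.19, 0.982, 0.0]
wrist_force: [-1.2, 0.7, 1.0]
finger_gap: 0.0697
grip_force: 0.0
```

```bash
python3 - <<'E'
from h import *
s=read_camera('side')
cv2.imwrite('pics/g1.png',cv2.resize(s['image'][80:230,130:330],None,fx=4,fy=4,interpolation=cv2.INTER_CUBIC))
st=env.get_state(); print(st['tcp_pos'],st['wrist_force'],st['finger_gap'])
E
```

```text
[0.52052793 0.18810136 0.10492195] [-0.21320699  0.21686657  0.46360428] 0.06276366383522415
```

View pics/g1.png

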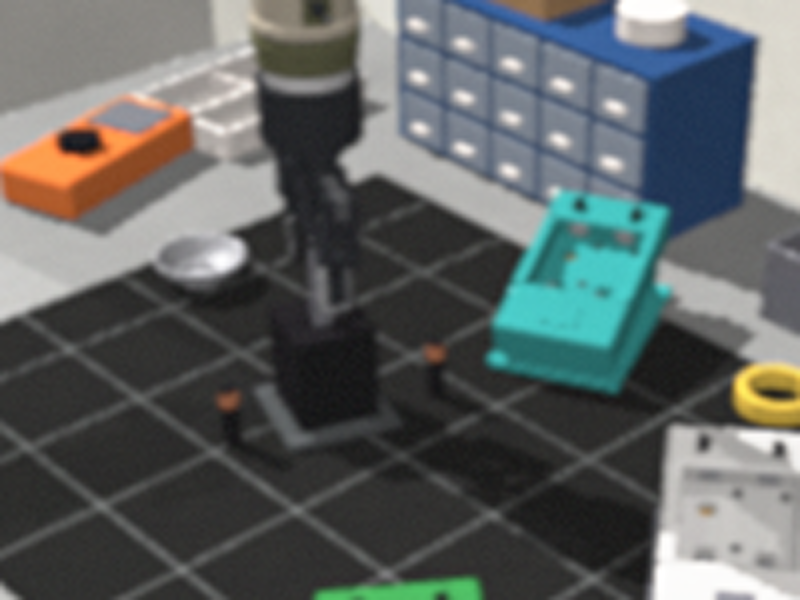

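The pen at crop (320,290) is between the fingers and in front of the pads, and the cells are untouched. Closing now.

Emit:
carry_out([
  {"tx":0,"ty":0,"tz":0,"wx":0,"wy":0,"wz":0,"claw":0.2},
  {"tx":0,"ty":0,"tz":0,"wx":0,"wy":0,"wz":0,"claw":0.6},
  {"tx":0,"ty":0,"tz":0,"wx":0,"wy":0,"wz":0,"claw":1},
  {"tx":0,"ty":0,"tz":0,"wx":0,"wy":0,"wz":0,"claw":1},
  {"tx":0,"ty":0,"tz":0,"wx":0,"wy":0,"wz":0,"claw":1},
  {"tx":0,"ty":0,"tz":0,"wx":0,"wy":0,"wz":0,"claw":1},
])

```text
clock: 3.6
tcp_pos: [0.5197, 0.1865, 0.1039]
orientation: [0.0, 0.191, 0.982, -0.001]
wrist_force: [-2.1, -4.4, 5.3]
finger_gap: 0.0149
grip_force: 58.2
```

Emit:
carry_out([
  {"tx":0,"ty":-0.15,"tz":0.5,"wx":0,"wy":0,"wz":0,"claw":1},
  {"tx":0,"ty":0,"tz":1.5,"wx":0,"wy":0,"wz":0,"claw":1},
  {"tx":0,"ty":0,"tz":2,"wx":0,"wy":0,"wz":0,"claw":1},
  {"tx":0,"ty":0,"tz":2,"wx":0,"wy":0,"wz":0,"claw":1},
  {"tx":0,"ty":0,"tz":2,"wx":0,"wy":0,"wz":0,"claw":1},
  {"tx":0,"ty":0,"tz":3,"wx":0,"wy":0,"wz":0,"claw":1},
  {"tx":0,"ty":0,"tz":3,"wx":0,"wy":0,"wz":0,"claw":1},
  {"tx":0,"ty":0,"tz":1.5,"wx":0,"wy":0,"wz":0,"claw":1},
])

```text
clock: 4.6
tcp_pos: [0.5206, 0.1863, 0.261]
orientation: [0.002, 0.19, 0.982, 0.001]
wrist_force: [0.4, 0.1, -1.3]
finger_gap: 0.0144
grip_force: 58.3
```

Emit:
carry_out([
  {"tx":0.3,"ty":-3.5,"tz":0,"wx":0.017,"wy":-0.02,"wz":0,"claw":1},
  {"tx":0.3,"ty":-3.5,"tz":0,"wx":0.017,"wy":-0.02,"wz":0,"claw":1},
  {"tx":0.3,"ty":-3.5,"tz":0,"wx":0.017,"wy":-0.02,"wz":0,"claw":1},
  {"tx":0.3,"ty":-3.5,"tz":0,"wx":0.017,"wy":-0.02,"wz":0,"claw":1},
  {"tx":0.3,"ty":-3.5,"tz":0,"wx":0.017,"wy":-0.02,"wz":0,"claw":1},
  {"tx":0.3,"ty":-3.5,"tz":0,"wx":0.017,"wy":-0.02,"wz":0,"claw":1},
  {"tx":0.3,"ty":-3.5,"tz":0,"wx":0.016,"wy":-0.02,"wz":0,"claw":1},
  {"tx":0.3,"ty":-3.5,"tz":0,"wx":0.016,"wy":-0.02,"wz":0,"claw":1},
])

```text
clock: 5.6
tcp_pos: [0.5437, -0.0951, 0.2583]
orientation: [0.066, 0.189, 0.976, 0.081]
wrist_force: [0.3, -0.0, -0.5]
finger_gap: 0.0145
grip_force: 58.4
```

Emit:
carry_out([
  {"tx":0.4,"ty":-3.4,"tz":-1,"wx":0.016,"wy":-0.02,"wz":0,"claw":1},
  {"tx":0.5,"ty":-3.4,"tz":-1,"wx":0.016,"wy":-0.02,"wz":0,"claw":1},
  {"tx":0,"ty":0,"tz":-1.5,"wx":0,"wy":0,"wz":0,"claw":1},
  {"tx":0,"ty":0,"tz":0,"wx":0,"wy":0,"wz":0,"claw":1},
  {"tx":0,"ty":0,"tz":0,"wx":0,"wy":0,"wz":0,"claw":1},
])

```text
clock: 6.22
tcp_pos: [0.5528, -0.161, 0.2236]
orientation: [0.082, 0.188, 0.974, 0.1]
wrist_force: [0.2, 0.5, -0.6]
finger_gap: 0.0144
grip_force: 58.4
```

```bash
python3 - <<'E'
from h import *
from scipy.spatial.transform import Rotation as R
st=env.get_state(); q=st['orientation']; M=R.from_quat(np.r_[q[1:],q[0]]).as_matrix()
n=np.array([-.257*np.cos(.691),-.257*np.sin(.691),.9664]); C=np.array([.5827,-.1436,.0507])
print('tcp',st['tcp_pos'],'tool z',M[:,2],'want',-n,'F',st['wrist_force'],st['finger_gap'],st['joint_pos'].round(2))
tip=st['tcp_pos']+M[:,2]*.094; print('pred tip',tip,'off',tip-C,'along',(tip-C)@n,'perp',(tip-C)-n*((tip-C)@n))
for nme in('side','top'):
    c=read_camera(nme); u,v=proj(c,tip); print(nme,'px',u,v)
    u0,v0=int(u)-50,int(v)-50; im=c['image'][v0:v0+75,u0:u0+100]
    cv2.imwrite(f'pics/h_{nme}.png',cv2.resize(im,None,fx=5,fy=5,interpolation=cv2.INTER_CUBIC)); print(u0,v0)
a=[cv2.imread(f'pics/h_{k}.png') for k in('side','top')]; cv2.imwrite('pics/h.png',cv2.resize(np.hstack(a),(800,300)))
cv2.imwrite('pics/hs.png',a[0])
E
```

```text
tcp [ 0.55277516 -0.16104231  0.22362804] tool z [ 0.19745866  0.16472278 -0.96637285] want [ 0.19804654  0.16378818 -0.9664    ] F [ 0.24158271  0.48395846 -0.6203639 ] 0.01440602868094755 [-0.55  0.22 -0.12  1.14  0.25 -0.16]
pred tip [ 0.57133628 -0.14555837  0.132789  ] off [-0.01136372 -0.00195837  0.082089  ] along 0.08190211024412938 perp [0.00485671 0.01145623 0.0029388 ]
side px 306.0656366715337 184.1707723891667
256 134
top px 291.96589485289115 157.5103739066702
241 107
```

View pics/h.png

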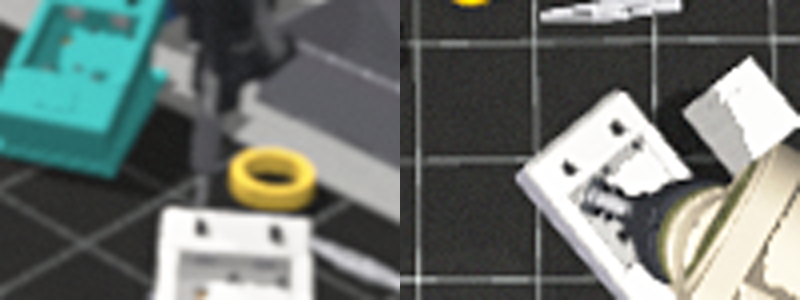

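The side view shows the steel tip's end at about (306.8,185), within a pixel or so of the prediction (306.1,184.2). The pen hangs along the tool axis. I'll measure its tilt and offset from depth.

```bash
cat >> h.py <<'E'
from scipy.spatial.transform import Rotation as R
n=np.array([-.257*np.cos(.691),-.257*np.sin(.691),.9664]); C=np.array([.5827,-.1436,.0507])
def axis():
    st=env.get_state(); q=st['orientation']; M=R.from_quat(np.r_[q[1:],q[0]]).as_matrix()
    return st,M,st['tcp_pos']+M[:,2]*.094
E
python3 - <<'E'
from h import *
st,M,tip=axis(); s=read_camera('side'); X=cloud(s); a=-M[:,2]
T=np.linalg.inv(s['camera_from_world']); view=(tip-T[:3,3]); view/=np.linalg.norm(view)
l=np.cross(view,a); l/=np.linalg.norm(l); f=np.cross(a,l)  # l lateral, f toward/away camera
if f@view<0: f=-f
D=X-tip; h=D@a; e=D-h[...,None]*a; r=np.linalg.norm(e,axis=-1); ok=(s['z_map']>0)&(r<.02)
print('l',l,'f',f)
for h0 in np.arange(-.012,.085,.006):
    k=ok&(abs(h-h0)<.003)
    if k.any(): 
        L=(e[k]@l)*1e3; F=(e[k]@f)*1e3; print(round(h0,3),k.sum(),'lat mid',((L.max()+L.min())/2).round(1),'mean',L.mean().round(1),'w',np.ptp(L).round(1),'front',np.percentile(F,10).round(1))
cv2.imwrite('pics/z.png',cv2.resize(s['image'][145:205,280:340],None,fx=10,fy=10,interpolation=cv2.INTER_CUBIC))
E
```

```text
l [ 0.60932436 -0.79286416 -0.0095001 ] f [0.76768568 0.58689113 0.25732762]
0.0 3 lat mid -1.8 mean -2.2 w 2.8 front -3.6
0.006 3 lat mid -2.0 mean -1.7 w 2.8 front -4.5
0.012 3 lat mid -2.6 mean -2.9 w 2.8 front -3.4
0.018 6 lat mid -1.7 mean -1.3 w 5.0 front -3.8
0.024 2 lat mid -0.9 mean -0.9 w 2.5 front -2.9
0.03 2 lat mid -1.2 mean -1.2 w 2.5 front -5.9
0.036 3 lat mid -2.8 mean -3.6 w 10.2 front -6.0
0.042 11 lat mid -1.8 mean -1.4 w 12.6 front -9.6
0.048 10 lat mid -1.2 mean -1.7 w 14.8 front -9.0
0.054 13 lat mid -1.7 mean -3.1 w 15.2 front -7.2
0.06 10 lat mid -0.6 mean 0.2 w 12.4 front -8.5
0.066 11 lat mid -1.1 mean -1.1 w 12.4 front -8.2
0.072 10 lat mid -1.6 mean -1.9 w 12.3 front -7.0
0.078 10 lat mid -0.9 mean -1.1 w 14.7 front -7.2
0.084 13 lat mid -1.3 mean -2.3 w 14.9 front -8.3
```

View pics/z.png

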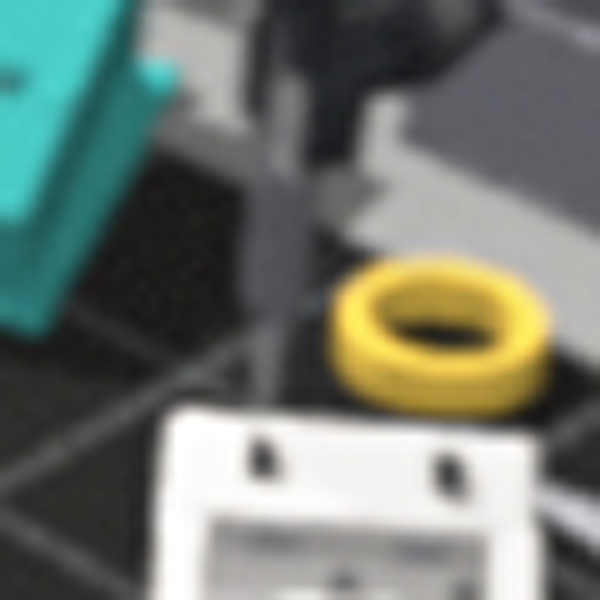

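The pen runs parallel to the tool axis and sits about 1.5 mm off sideways. I'll correct that and approach to about 35 mm above the contact.

Emit:
carry_out([
  {"tx":-0.38,"ty":-1.29,"tz":-0.3,"wx":0,"wy":0,"wz":0,"claw":1},
  {"tx":0.3,"ty":0.25,"tz":-1.5,"wx":0,"wy":0,"wz":0,"claw":1},
  {"tx":0.3,"ty":0.25,"tz":-1.5,"wx":0,"wy":0,"wz":0,"claw":1},
  {"tx":0.33,"ty":0.27,"tz":-1.54,"wx":0,"wy":0,"wz":0,"claw":1},
  {"tx":0,"ty":0,"tz":0,"wx":0,"wy":0,"wz":0,"claw":1},
  {"tx":0,"ty":0,"tz":0,"wx":0,"wy":0,"wz":0,"claw":1},
  {"tx":0,"ty":0,"tz":0,"wx":0,"wy":0,"wz":0,"claw":1},
])

```text
clock: 7.25
tcp_pos: [0.5587, -0.1675, 0.1756]
orientation: [0.083, 0.188, 0.973, 0.1]
wrist_force: [-0.1, -0.0, -0.4]
finger_gap: 0.0145
grip_force: 58.4
```

```bash
python3 - <<'E'
from h import *
st,M,tip=axis(); d=tip-C; print('tcp',st['tcp_pos'],'along',d@n,'perp',d-n*(d@n),'F',st['wrist_force'],'tilt deg',np.degrees(np.arccos(-M[:,2]@n)))
s=read_camera('side'); t=read_camera('top')
print('tip px',proj(s,tip),'C px',proj(s,C),'top',proj(t,tip),proj(t,C))
a=cv2.resize(s['image'][170:220,285:335],None,fx=8,fy=8,interpolation=cv2.INTER_CUBIC); b=cv2.resize(t['image'][130:180,265:315],None,fx=8,fy=8,interpolation=cv2.INTER_CUBIC)
cv2.imwrite('pics/i.png',np.hstack([a,b]))
E
```

```text
tcp [ 0.55869571 -0.16751306  0.17557339] along 0.03534934327315002 perp [ 0.00167859 -0.0027411  -0.00011977] F [-0.05132793 -0.00382109 -0.44716348] tilt deg 0.27215072165414106
tip px (np.float64(308.0806201091376), np.float64(199.42683551914718)) C px (np.float64(305.9702550097151), np.float64(207.4850866872804)) top (np.float64(292.82751851635726), np.float64(157.13574504332072)) (np.float64(289.34473987534744), np.float64(156.60852710708122))
```

View pics/i.png

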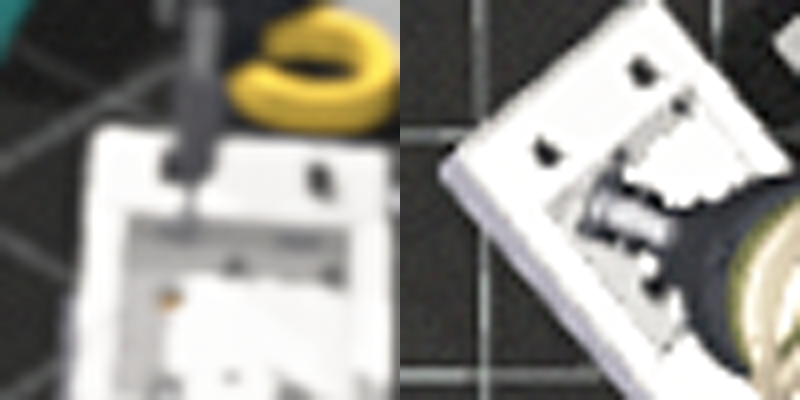

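```bash
python3 - <<'E'
from h import *
st,M,tip=axis(); s=read_camera('side'); g=s['image'].astype(float).mean(2)
a=-M[:,2]
for r in range(184,203): print(r,g[r,298:320].astype(int))
for h in(0,.01,.02,.03,.045,.06): print(h,np.round(proj(s,tip+a*h),1),'ideal',np.round(proj(s,C+n*(.0353+h)),1))
E
```

```text
184 [ 63  58  62  67  69  69  63  64  73  84  86  84  83  79  72  57  51  69
  91 107 118 121]
185 [124 128 118 104  95  92  93  96  96  90  86  85  82  77  68  55  45  44
  55  71  83  95]
186 [221 232 220 204 190 180 175 167 144 111  91  82  80  77  82  89  92  89
  80  75  77  82]
187 [255 255 255 254 253 249 240 220 180 126  90  81  80  94 129 164 179 179
 172 166 163 161]
188 [255 254 254 254 255 254 240 198 151 111  86  79  81 112 175 226 241 242
 240 239 239 238]
189 [254 253 252 252 253 252 228 149 101  86  82  79  81 118 191 238 247 246
 247 247 246 247]
190 [254 252 251 252 253 250 211 124  76  75  81  76  83 126 198 238 244 244
 244 244 244 244]
191 [253 252 251 251 252 249 206 119  73  73  78  77  99 155 218 240 244 243
 243 243 243 243]
192 [253 252 251 251 252 248 223 154 117 107  96 109 153 202 234 243 244 243
 243 243 243 243]
193 [253 252 252 252 252 251 244 229 207 179 143 161 221 243 246 244 243 242
 242 242 242 242]
194 [252 251 251 252 252 252 251 251 249 230 184 198 242 253 251 248 246 244
 243 242 242 243]
195 [250 247 244 241 242 244 246 248 247 227 184 206 24
[... 236 characters left out ...]
53 246 214 161 147 144 140 132 128 124 122 126 141 151 152 155 157 159
 159 162 161 162]
199 [253 244 208 163 151 148 140 129 125 119 119 128 140 145 147 146 147 147
 148 148 145 138]
200 [252 239 202 168 162 160 156 151 145 140 138 144 151 155 154 152 153 151
 151 152 148 136]
201 [252 237 197 171 169 170 168 167 166 163 163 165 168 170 167 159 154 155
 162 162 160 153]
202 [252 236 196 174 171 173 171 172 173 174 173 174 174 173 166 145 131 145
 164 170 169 168]
0 [308.1 199.4] ideal [306.9 199.2]
0.01 [308.3 197. ] ideal [307.1 196.8]
0.02 [308.6 194.6] ideal [307.4 194.3]
0.03 [308.9 192.1] ideal [307.7 191.9]
0.045 [309.3 188.3] ideal [308.1 188.1]
0.06 [309.7 184.5] ideal [308.5 184.2]
```

Emit:
carry_out([
  {"tx":-0.22,"ty":0.15,"tz":0,"wx":0,"wy":0,"wz":0,"claw":1},
  {"tx":0.18,"ty":0.14,"tz":-0.84,"wx":0,"wy":0,"wz":0,"claw":1},
  {"tx":0.17,"ty":0.14,"tz":-0.84,"wx":0,"wy":0,"wz":0,"claw":1},
  {"tx":0.17,"ty":0.14,"tz":-0.84,"wx":0,"wy":0,"wz":0,"claw":1},
  {"tx":0,"ty":0,"tz":0,"wx":0,"wy":0,"wz":0,"claw":1},
  {"tx":0,"ty":0,"tz":0,"wx":0,"wy":0,"wz":0,"claw":1},
  {"tx":0,"ty":0,"tz":0,"wx":0,"wy":0,"wz":0,"claw":1},
])

```text
clock: 8.28
tcp_pos: [0.5615, -0.1617, 0.1501]
orientation: [0.082, 0.188, 0.973, 0.1]
wrist_force: [0.1, -0.1, -0.2]
finger_gap: 0.0149
grip_force: 58.4
```

```bash
cat >> h.py <<'E'
def rep(cam=True,N=12):
    F=[]
    for _ in range(N): read_camera('side'); F.append(env.get_state()['wrist_force'])
    F=np.array(F); st,M,tip=axis(); d=tip-C
    print('t',round(st['clock'],2),'along',((d@n)*1e3).round(2),'perp',((d-n*(d@n))*1e3).round(2),'F',F.mean(0).round(2),'sd',F.std(0).round(2),'Fn',(F.mean(0)@n).round(2),'tilt',np.degrees(np.arccos(-M[:,2]@n)).round(2))
E
python3 - <<'E'
from h import *
rep()
s=read_camera('side'); g=s['image']; st,M,tip=axis(); print(proj(s,tip))
cv2.imwrite('pics/j.png',cv2.resize(g[180:225,285:345],None,fx=12,fy=12,interpolation=cv2.INTER_CUBIC))
E
```

```text
t 8.88 along 8.86 perp [-1.08 -1.08 -0.41] F [ 0.08 -0.1  -0.69] sd [0.62 0.51 0.38] Fn -0.66 tilt 0.27
(np.float64(306.23847028023823), np.float64(205.90197588600597))
```

View pics/j.png

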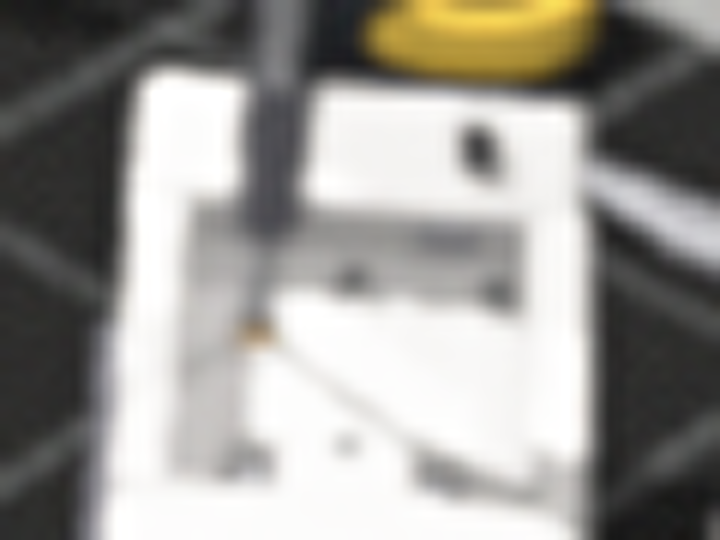

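The tip is at crop (258,315), directly over the brass at (258,335). Lowering gently while watching the force.

Emit:
carry_out([
  {"tx":0.04,"ty":0.03,"tz":-0.19,"wx":0,"wy":0,"wz":0,"claw":1},
  {"tx":0.04,"ty":0.03,"tz":-0.19,"wx":0,"wy":0,"wz":0,"claw":1},
  {"tx":0.04,"ty":0.03,"tz":-0.19,"wx":0,"wy":0,"wz":0,"claw":1},
  {"tx":0,"ty":0,"tz":0,"wx":0,"wy":0,"wz":0,"claw":1},
])

```text
clock: 9.43
tcp_pos: [0.5624, -0.1605, 0.1437]
orientation: [0.082, 0.188, 0.973, 0.1]
wrist_force: [0.2, -0.4, -0.9]
finger_gap: 0.0148
grip_force: 58.4
```

```bash
python3 -c "
from h import *
rep()"
```

```text
t 10.03 along 3.03 perp [-0.98 -1.18 -0.4 ] F [-0.05  0.07 -0.35] sd [0.19 0.48 0.57] Fn -0.34 tilt 0.27
```

Emit:
carry_out([
  {"tx":0.04,"ty":0.03,"tz":-0.19,"wx":0,"wy":0,"wz":0,"claw":1},
  {"tx":0.02,"ty":0.02,"tz":-0.1,"wx":0,"wy":0,"wz":0,"claw":1},
  {"tx":0,"ty":0,"tz":0,"wx":0,"wy":0,"wz":0,"claw":1},
])

```text
clock: 10.4
tcp_pos: [0.5632, -0.1602, 0.1411]
orientation: [0.082, 0.188, 0.973, 0.1]
wrist_force: [-0.3, -0.1, 0.4]
finger_gap: 0.0144
grip_force: 58.5
```

```bash
python3 -c "
from h import *
rep(N=16)"
```

```text
t 11.2 along 0.0 perp [-0.98 -1.19 -0.4 ] F [-0.03 -0.2   0.45] sd [0.39 0.47 0.29] Fn 0.48 tilt 0.27
```

Emit:
carry_out([
  {"tx":0.02,"ty":0.02,"tz":-0.1,"wx":0,"wy":0,"wz":0,"claw":1},
  {"tx":0.02,"ty":0.01,"tz":-0.1,"wx":0,"wy":0,"wz":0,"claw":1},
  {"tx":0,"ty":0,"tz":0,"wx":0,"wy":0,"wz":0,"claw":1},
])

```text
clock: 11.58
tcp_pos: [0.5636, -0.1599, 0.1392]
orientation: [0.082, 0.189, 0.973, 0.1]
wrist_force: [0.0, -1.2, 0.8]
finger_gap: 0.0142
grip_force: 58.6
```

```bash
python3 -c "
from h import *
rep(N=20)"
```

```text
t 12.57 along -2.06 perp [-0.97 -1.19 -0.4 ] F [ 0.15 -0.68  1.2 ] sd [0.42 0.52 0.62] Fn 1.25 tilt 0.27
```

Emit:
carry_out([
  {"tx":0.03,"ty":0.02,"tz":-0.14,"wx":0,"wy":0,"wz":0,"claw":1},
  {"tx":0,"ty":0,"tz":0,"wx":0,"wy":0,"wz":0,"claw":1},
  {"tx":0,"ty":0,"tz":0,"wx":0,"wy":0,"wz":0,"claw":1},
])

```text
clock: 12.95
tcp_pos: [0.5638, -0.1597, 0.1378]
orientation: [0.082, 0.188, 0.973, 0.1]
wrist_force: [-0.6, -1.3, 2.5]
finger_gap: 0.0144
grip_force: 58.7
```

```bash
python3 -c "
from h import *
rep(N=40)
s=read_camera('side')
cv2.imwrite('pics/k.png',cv2.resize(s['image'][180:225,285:345],None,fx=12,fy=12,interpolation=cv2.INTER_CUBIC))"
```

```text
t 14.95 along -3.52 perp [-0.99 -1.22 -0.41] F [-0.16 -0.46  2.03] sd [0.53 0.58 0.44] Fn 2.07 tilt 0.27
```

View pics/k.png

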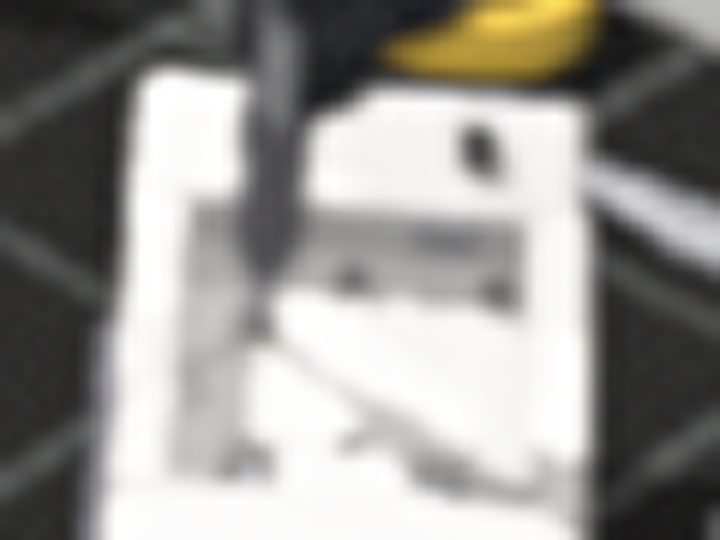

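The tip is in the round opening and the brass has been pushed down out of view. The force is about 2.55 N above the baseline, which is about 4.1 mm of travel. Handing in.

```bash
python3 -c "
from workcell import env
print(env.hand_in())"
```

```text
the job is handed in; nothing more can be done
None
```

I handed the job in with the gripper holding the pen tip in the round opening, square to the bay floor as far as I could measure (within about 1°) and pressing the contact about 4 mm (about 2.5 N); no verdict came back.

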